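# Find the stamped parts crate and push it to the dispatch line

## Task

Tip both blue parts crates over, away from the robot onto their far sides, so that their undersides face the robot: exactly one has a round green stamp underneath. Once both lie there, push the stamped crate, still lying so, away from the robot until the front edge of its open end rests on the yellow dispatch strip, and leave the other crate where it fell. Only nudge and push with the fingers: lift nothing, and leave the other things on the table alone.

Things in the scene. Friction and masses are not known exactly. Their poses are not given: they have to be found in the camera images.
- stamped_crate: one of two outwardly identical empty open-topped blue plastic crates, standing mouth up at the start, at the left or the right: 64 mm deep (its x), 110 wide (its y), 80 high (its z), 4 mm walls, 0.16 to 0.28 kg. Origin at the centre of its underside; x points roughly away from the robot at the start, z out of its mouth. This one has a round green stamp, 52 mm, with a white tick, on its underside.
- plain_crate: the other crate, same make, size, weight and axes, with nothing on its underside.
- stamped_crate_center (a point): the middle of the stamped crate (40 mm along its z from its origin). Pushed away from the robot near the top of its near side, a crate stands fast on rubber feet, tips about its far lower edge, passes its balance at about 45 degrees and falls onto its far side. Its near rim swings up about 20 mm: rise with it, or a finger can wedge; pushed low it may slide.
- plain_crate_center (a point): the middle of the plain crate, likewise.
- stamped_crate_lead (a point): the middle of the far edge of the stamped crate's mouth (32 mm along its x, 80 along its z from its origin): when the crate lies on its far side (then 80 mm along x, 110 along y, 64 high, own z away from the robot, own x down) this is the front edge of its open end, on the table; it then slides when pushed low on its underside.
- plain_crate_lead (a point): the same point of the plain crate.
- dispatch_strip: flat yellow tape with black borders stuck across the table beyond the crates, 40 mm wide (its x, pointing away from the robot) and 640 mm long (its y), level with the table, nothing to bump into. Origin at its centre.
- tin: flat tin with a yellow lid, 56 mm across, 23 mm high, loose, between the crates on the robot's side; leave alone. Origin at the centre of its underside.
- tape_roll: roll of blue tape, 67 mm across, 19 mm high, loose, at the left; leave alone. Origin at the centre of its underside.
- spool: solder spool, 52 mm across, 35 mm high, loose, at the left; leave alone. Origin at the centre of its underside.
- carton: small brown carton, 53x70x46 mm, loose, at the right; leave alone. Origin at the centre of its underside.
- cap: orange spray cap, 48 mm across, 38 mm high, loose, at the right; leave alone. Origin at the centre of its underside.
Things that resemble listed ones, but are neither listed nor needed, are in the scene too. What is shaped like the plain_crate but red or turquoise is not meant. Leave any orange look-alike of the stamped_crate alone.

How it is judged:
By the outcome, as a careful person would: the job done as asked, in the order asked, and still so for the second after the job is handed in, with the robot touching nothing.
It also fails if it takes over 54 s, if anything falls off the work surface, if the arm or the gripper's body presses on something with over 40 N, if the wrist force passes 120 N, or if a joint passes its speed limit or range.

## Robot

A 6-joint arm with a two-finger parallel gripper is mounted at the origin on a cart in front of the work surface, level with it; the furniture and walls round the work are solid. World frame = base frame: x ahead of the robot, y to its left, z up, the work surface at z = 0. Lengths are in m, angles in rad, forces in N, time in s.
With the tool pointing down it reaches from about 0.35 to 0.775 m from the base axis. Payload 7.3 kg.
Tool frame: the origin (TCP) lies at the very end of the fingers, on their centre line; the grasp point (between the pads) lies 19 mm behind it; z points along the fingers, y is the direction in which the jaws open and shut (so a half turn about z gives the same grasp; the last joint's range is limited). The gripper opens to 92 mm and grips with 3 to 60 N. Pads are 19 mm wide; open, the fingers measure 130 mm over their backs; the gripper's body (75 mm by 190 mm) begins 47 mm behind the grasp point.
Start: joints at [1.172, 0.342, 1.524, -0, 1.275, -0.146], TCP at [0.131, 0.508, 0.227] pointing down, gripper open.
Joint ranges: [-2.53, 2.53], [-0.77, 2.02], [0.04, 2.7], [-1, 4.14], [0.28, 2.66], [-3.11, 3.11]. Speed limits (rad/s): [2.57, 2.57, 3.14, 3.14, 3.14, 3.14].

## Interface

Orientations are given as [roll, pitch, yaw] about the fixed x, y, z axes, in that order (R = Rz(yaw) Ry(pitch) Rx(roll)).
In Python, from cell import robot gives the robot as it stands.
- The arm moves only by the shell command python3 -m pendant 'ROWS' [OPENING] [FORCE]. ROWS is JSON, a list of rows, each a list of 2 entries, a list of its own where there are three numbers: the shift along the tool's x, y, z in mm, then the turn about the tool's z in degrees. In form: [[[x, y, z], turn], ...]. A call has 1 to 10 rows; each row is the pose to reach, as a shift and turn from the pose measured when the call began, along the tool's axes at that moment; what a row does not reach only later rows make up. A row lasts 1/12 s, in which the tool goes at most 41.7 mm and 7.16 degrees, less where a joint would pass 70% of its speed; a pose out of reach is approached as far as the arm can. A call with a gripper value outside its range is refused whole. OPENING is the opening, from 0 (shut) to 1 (fully open), set as the call begins (- or left out, the last holds). The fingers move at their own pace and stop on an object; FORCE is the grip in N (left out, the last holds). Time passes only in rows, so rows that repeat a pose let the fingers close. It gives the time, the measured TCP pose, the force and the opening at its end, in the units of the state.
- robot.observe(): the state, without advancing time (a new reading comes with each control period).
- robot.read_camera(name): name is "scene" or "top" or "wrist"; returns the picture (480x640x3 uint8, red, green, blue); there is no depth.
- robot.calibration(name): a dict with "vfov" (degrees; the focal length in pixels is half the picture's height over the tangent of half this angle, whatever the lens; pixels are square), "cx", "cy" (the principal point, pixels), "rvec" (rotation vector, rad) and "tvec" (3), from world to camera coordinates, as OpenCV has them. Camera axes: x right, y down, z forward; pixel columns grow to the right and rows downward; lengths in m; the calibration is good to about 2 mm. A picture is of the moment at which its call begins: read the wrist's pose just before it. calibration takes no time and is no camera call; for the wrist camera it gives the pose at the moment of the call.
- robot.hand_in(): hands the job in, once; it reports no verdict.
Trained networks look in the newest picture that a camera, given by its name, has taken for a name from the list of things; names that differ only in an ending like _2 or _b are one class to them, and where a whole thing is asked for, a point or a joint stands for the part that bears it (a point fixed in the world has none). Each returns a list of dicts, best first, with "p" (0 to 1); they miss things now and then, are a little off and sometimes report something else, mostly with a low value. They report only what shows in the picture. A call takes as long as a camera call. They do not tell look-alikes from the thing itself.
- robot.find_in(camera, query): "xy" ([column, row] as shares, 0 to 1, of the picture: columns of its width, rows of its height, amid what is visible of it).
The state is a dict: "time": time; "qpos": joint angles; "qvel": joint speeds; "joint_efforts": joint torques, N m; "tool_pos": TCP position; "tool_rot": TCP orientation; "contact_force": force on the tool from outside, world axes, zero at the start; "torque": the same for the moment, N m; "opening": finger opening in m.
Only numpy, scipy, OpenCV 4.12 (cv2) and the standard library are available. Lean on these libraries where they do the work, as an engineer would, in place of code of your own. Each camera call takes 0.05 s, during which the arm holds its last target.

## Working session

There is one attempt and no reset: what is moved stays moved. The work goes in short steps, Python scripts to look and compute and a shell command to move; the robot and the scene stay as the last step left them, time stands still between calls to the robot, and variables do not carry over. Pictures are saved under pics/ and viewed, and the job is handed in when it is done.

```bash
ls; mkdir -p pics
python3 - <<'E'
from cell import robot
import cv2
s=robot.observe(); print({k:s[k] for k in('time','qpos','tool_pos','tool_rot','contact_force','opening')})
for c in('scene','top'):
    im=robot.read_camera(c); cv2.imwrite(f'pics/{c}0.png',im[:,:,::-1])
    print(c,robot.calibration(c))
    for q in('stamped_crate','dispatch_strip','tin'):
        print(q,[(round(d['p'],2),[round(d['xy'][0]*640),round(d['xy'][1]*480)]) for d in robot.find_in(c,q)])
E
```

```text
pics
{'time': 0.0, 'qpos': array([ 1.17199680e+00,  3.42742556e-01,  1.52500896e+00, -6.07430674e-06,
        1.27538240e+00, -1.45985363e-01]), 'tool_pos': array([0.13113433, 0.50794697, 0.22603747]), 'tool_rot': array([-3.14006693e+00, -2.18457763e-04,  2.88878009e+00]), 'contact_force': array([ 0.45341393, -0.65393846,  0.14209936]), 'opening': 0.09171715803174521}
scene {'vfov': 52.516852949634924, 'cx': 310.87388293504927, 'cy': 237.71869874449587, 'rvec': array([ 2.04292613, -1.13669158,  0.55475647]), 'tvec': array([-0.279829  ,  0.34282993,  1.12061518])}
stamped_crate [(0.92, [182, 238]), (0.57, [246, 236])]
dispatch_strip [(0.6, [357, 246])]
tin [(0.85, [296, 275])]
top {'vfov': 44.293725088630055, 'cx': 309.4670569154312, 'cy': 247.75857009929297, 'rvec': array([ 2.19141951, -2.1888892 ,  0.07406279]), 'tvec': array([-0.01773303,  0.53176883,  1.44485314])}
stamped_crate [(0.86, [160, 317]), (0.75, [227, 275])]
dispatch_strip [(0.91, [285, 200])]
tin [(0.68, [308, 284])]
```

View pics/scene0.png

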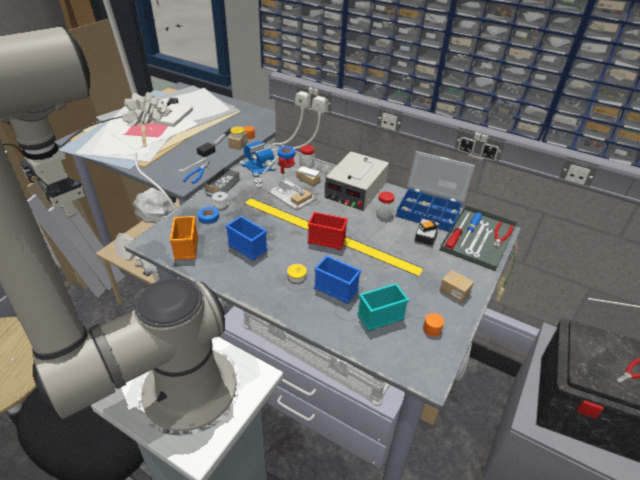

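View pics/top0.png

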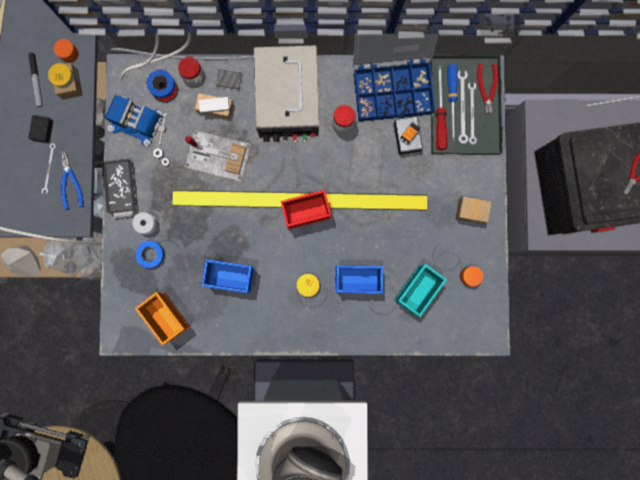

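Blue crates: top (228,276) and (359,279), scene (247,238) and (337,280). The look-alikes are orange (162,318), red (306,210, on the strip) and turquoise (421,290) in the top view. Next I'll measure poses.

```bash
cat > h.py <<'E'
import numpy as np, cv2
from cell import robot
from scipy.optimize import minimize
def cam(c):
    k=robot.calibration(c); f=240/np.tan(np.radians(k['vfov']/2))
    return np.array([[f,0,k['cx']],[0,f,k['cy']],[0,0,1]]),np.array(k['rvec']),np.array(k['tvec'])
def proj(c,P):
    K,r,t=c; return cv2.projectPoints(np.asarray(P,float).reshape(-1,1,3),r,t,K,None)[0][:,0]
def ray(c,uv,z):
    K,r,t=c; R=cv2.Rodrigues(r)[0]; o=-R.T@t; d=R.T@np.linalg.inv(K)@np.array([uv[0],uv[1],1.]); return o+d*(z-o[2])/d[2]
def box(x,y,yaw,dims):
    a,b,h=dims; c,s=np.cos(yaw),np.sin(yaw)
    return np.array([[x+c*u-s*v,y+s*u+c*v,z] for u in(-a/2,a/2) for v in(-b/2,b/2) for z in(0,h)])
def mask(im,uv,lo,hi,rad=45):
    h=cv2.cvtColor(im,cv2.COLOR_RGB2HSV); m=cv2.inRange(h,lo,hi); w=np.zeros_like(m)
    cv2.circle(w,(int(uv[0]),int(uv[1])),rad,255,-1); m&=w
    m=cv2.morphologyEx(m,cv2.MORPH_OPEN,np.ones((2,2)))
    n,l,st,_=cv2.connectedComponentsWithStats(m); i=1+np.argmax(st[1:,4]); 
    o=np.zeros_like(m); hull=cv2.convexHull(cv2.findNonZero((l==i).astype(np.uint8))); cv2.fillPoly(o,[hull],255); return o
def fit(ims,cams,uvs,x0,dims,lo,hi):
    S=4; ms=[cv2.resize(mask(i,u,lo,hi),None,fx=S,fy=S,interpolation=cv2.INTER_LINEAR)>127 for i,u in zip(ims,uvs)]
    def cost(p):
        e=0
        for c,m in zip(cams,ms):
            q=cv2.convexHull(((proj(c,box(*p,dims))+.5)*S-.5).astype(np.float32)); o=np.zeros(m.shape,np.uint8)
            cv2.fillPoly(o,[np.round(q*16).astype(np.int32)],1,shift=4); o=o>0
            e+=(o^m).sum()/m.sum()
        return e
    best=min((minimize(cost,x0,method='Nelder-Mead',options=dict(initial_simplex=np.array(x0)+np.array([[0,0,0],[.01*s,0,0],[0,.01,0],[0,0,.15*s]])) ) for s in(1,-1)),key=lambda r:r.fun)
    return best.x,best.fun
BLUE=((105,120,40),(125,255,255));
E
python3 - <<'E'
from h import *
T=cam('top');S=cam('scene')
t=cv2.imread('pics/top0.png')[:,:,::-1].copy();s=cv2.imread('pics/scene0.png')[:,:,::-1].copy()
for n,ut,us,col,dims in(('L',(228,276),(247,238),BLUE,(.064,.11,.08)),('R',(359,279),(337,280),BLUE,(.064,.11,.08)),
  ('red',(306,210),(328,230),((0,150,60),(6,255,255)),(.064,.11,.08)),('teal',(421,290),(382,307),((80,120,40),(98,255,255)),(.064,.11,.08))):
    x0=ray(T,ut,.05)[:2]
    x0=[*x0,{'teal':-.6,'red':.2}.get(n,0)]
    try:
        for C in('both','top','scene'):
            a=dict(both=([t,s],[T,S],[ut,us]),top=([t],[T],[ut]),scene=([s],[S],[us]))[C]
            p,f=fit(*a,x0,dims,*col); print(n,C,p.round(4),round(f,3))
    except Exception as e: print(n,e)
for uv in((308,286),(173,192),(173,206),(427,196),(427,210),(285,193),(285,208),(100,354),(509,354)): print(uv,ray(T,uv,.02 if uv[0]==308 else 0).round(3))
print(ray(T,(144,223),.03),ray(T,(150,254),.019))
E
```

```text
L both [ 0.4598  0.1775 -0.168 ] 0.12
L top [ 0.4594  0.1787 -0.1455] 0.06
L scene [ 0.4584  0.1757 -0.1766] 0.035
R both [ 0.4515 -0.1384 -0.0208] 0.084
R top [ 0.4509 -0.1382 -0.0314] 0.046
R scene [ 0.4513 -0.1384 -0.0161] 0.039
red both [ 0.6216 -0.0102  0.283 ] 0.148
red top [ 0.6215 -0.0098  0.2614] 0.046
red scene [ 0.6191 -0.0126  0.3821] 0.08
teal both [ 0.4259 -0.2873  0.9417] 0.085
teal top [ 0.4258 -0.2874  0.9423] 0.022
teal scene [ 0.4262 -0.287   0.9783] 0.062
(308, 286) [ 0.437 -0.014  0.02 ]
(173, 192) [0.673 0.327 0.   ]
(173, 206) [0.638 0.327 0.   ]
(427, 196) [ 0.664 -0.314  0.   ]
(427, 210) [ 0.629 -0.313  0.   ]
(285, 193) [0.671 0.045 0.   ]
(285, 208) [0.633 0.045 0.   ]
(100, 354) [0.269 0.501 0.   ]
(509, 354) [ 0.269 -0.513  0.   ]
[0.59153347 0.390384   0.03      ] [0.51571108 0.3771552  0.019     ]
```

Run:
```python
import cv2
t=cv2.imread('pics/top0.png');s=cv2.imread('pics/scene0.png')
a=cv2.resize(t[180:350,130:460],(800,412),interpolation=cv2.INTER_CUBIC)
cv2.imwrite('pics/c0.png',a)
```

```text
(no output)
```

View pics/c0.png

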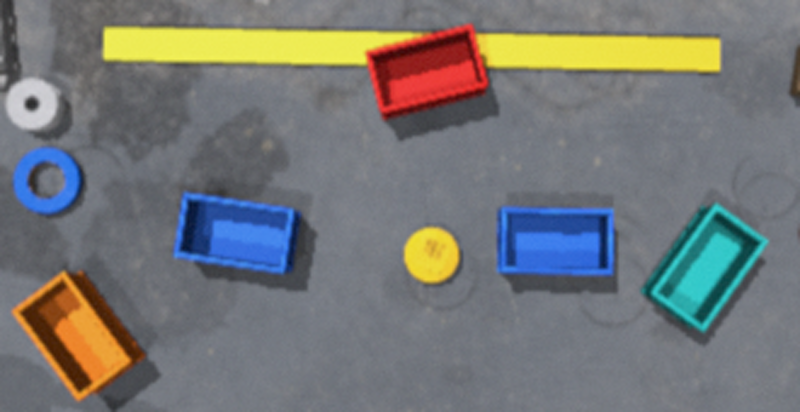

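```bash
cat >> h.py <<'E'
from scipy.spatial.transform import Rotation as Ro
def shift(xyz,yaw):
    s=robot.observe(); R=Ro.from_euler('xyz',s['tool_rot']); d=R.inv().apply(np.array(xyz)-s['tool_pos'])*1000
    dy=(yaw-s['tool_rot'][2]+np.pi/2)%np.pi-np.pi/2
    print('shift',d.round(1),'turn',round(-np.degrees(dy),1),'dist',round(np.linalg.norm(d)))
E
python3 - <<'E'
from h import *
for z in (.2,.068): shift([.403,.187,z],np.pi-.16)
E
```

```text
shift [-343.4 -243.1   26.7] turn -5.3 dist 422
shift [-343.5 -243.1  158.7] turn -5.3 dist 450
```

```bash
python3 -m pendant '[[[-35,-25,3],-1],[[-70,-49,6],-2],[[-105,-74,9],-3],[[-140,-99,12],-4],[[-175,-124,15],-5.3],[[-210,-149,18],-5.3],[[-245,-173,21],-5.3],[[-280,-198,24],-5.3],[[-315,-223,27],-5.3],[[-343,-243,27],-5.3]]' 0.5 20
python3 - <<'E'
from h import *
cv2.imwrite('pics/w1.png',robot.read_camera('wrist')[:,:,::-1])
for z in (.068,): shift([.403,.187,z],np.pi-.16)
E
```

```text
time: 1.23
tool_pos: [0.4004, 0.1889, 0.1996]
tool_rot: [-3.142, -0.0, 2.981]
contact_force: [0.2, 1.3, -0.3]
opening: 0.046
shift [  3.5   3.  131.7] turn -0.3 dist 132
```

View pics/w1.png

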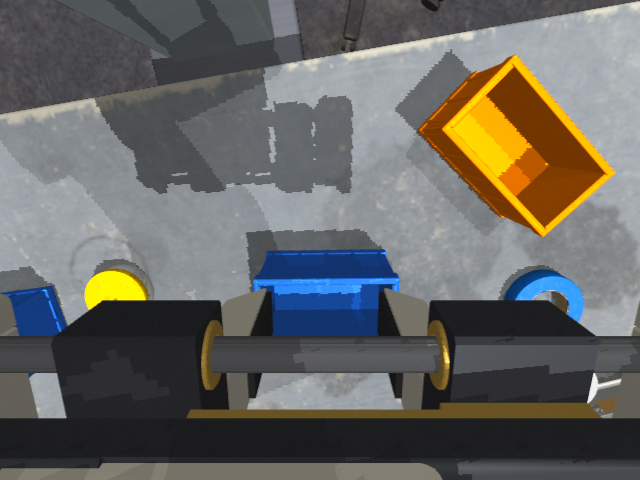

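Run:
```python
from h import *
c=cam('wrist'); print(-cv2.Rodrigues(c[1])[0].T@c[2])
for p in((256,283),(398,283),(265,252),(384,252)): print(p,ray(c,p,.08 if p[1]>260 else 0).round(4))
s=.16
for cx,cy,y in((.459,.178,-.16),):
    print(proj(c,box(cx,cy,y,(.064,.11,.08)))[:4].round())
```

```text
[0.33127731 0.19539585 0.35782316]
(256, 283) [0.4298 0.1259 0.08  ]
(398, 283) [0.4472 0.2312 0.08  ]
(265, 252) [0.4289 0.121  0.    ]
(384, 252) [0.4473 0.232  0.    ]
[[271. 240.]
 [257. 269.]
 [388. 240.]
 [405. 268.]]
```

```bash
python3 -m pendant '[[[2,0,35],0],[[2,0,70],0],[[2,0,105],0],[[2,0,135],0],[[2,0,135],0]]'
python3 -m pendant '[[[-5,0,0],0],[[-10,0,0],0],[[-15,0,0],0]]'
python3 -m pendant '[[[-4,0,0],0],[[-7,0,0],0]]'
```

```text
time: 1.7
tool_pos: [0.4005, 0.1828, 0.0604]
tool_rot: [-3.135, -0.005, 2.977]
contact_force: [-0.8, -1.1, -1.1]
opening: 0.0458
time: 1.95
tool_pos: [0.4171, 0.1808, 0.062]
tool_rot: [-3.136, -0.002, 2.977]
contact_force: [-3.3, 1.1, 3.0]
opening: 0.046
time: 2.12
tool_pos: [0.4256, 0.1799, 0.0636]
tool_rot: [-3.138, 0.001, 2.977]
contact_force: [-1.7, 0.3, 1.9]
opening: 0.0459
```

Run:
```python
from h import *
s=robot.read_camera('scene')[:,:,::-1];t=robot.read_camera('top')[:,:,::-1]
a=cv2.resize(s[190:270,180:300],(600,400),interpolation=cv2.INTER_CUBIC)
b=cv2.resize(t[230:330,180:300],(480,400),interpolation=cv2.INTER_CUBIC)
cv2.imwrite('pics/c1.png',cv2.resize(np.hstack([a,b]),(800,296)))
```

```text
(no output)
```

View pics/c1.png

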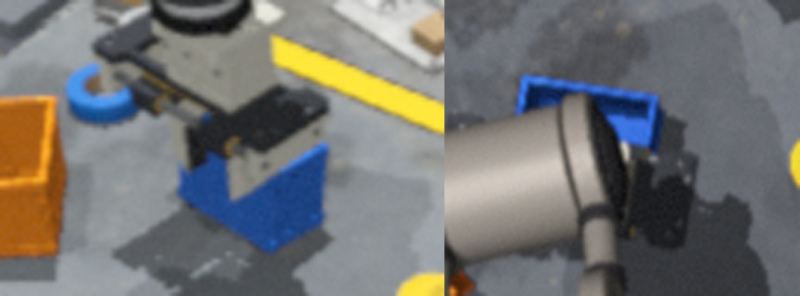

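```bash
python3 -m pendant '[[[-5,0,-5],0],[[-10,0,-10],0],[[-15,0,-14],0],[[-20,0,-17],0],[[-25,0,-20],0],[[-30,0,-22],0],[[-35,0,-24],0],[[-35,0,-24],0]]'
python3 - <<'E'
from h import *
s=robot.read_camera('scene')[:,:,::-1];t=robot.read_camera('top')[:,:,::-1]
a=cv2.resize(s[190:270,180:300],(600,400),interpolation=cv2.INTER_CUBIC)
b=cv2.resize(t[230:330,180:300],(480,400),interpolation=cv2.INTER_CUBIC)
cv2.imwrite('pics/c2.png',cv2.resize(np.hstack([a,b]),(800,296)))
E
```

```text
time: 2.88
tool_pos: [0.4611, 0.174, 0.0874]
tool_rot: [-3.138, 0.002, 2.976]
contact_force: [0.4, -1.2, 0.6]
opening: 0.0458
```

View pics/c2.png

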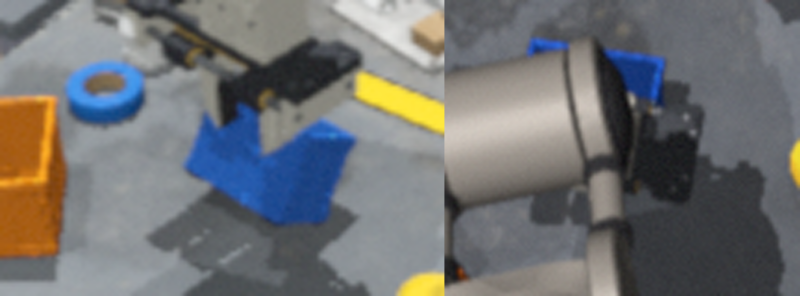

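The crate is tilting well. I'll carry on.

```bash
python3 -m pendant '[[[-6,0,-2],0],[[-12,0,-3],0],[[-18,0,-4],0],[[-24,0,-5],0],[[-30,0,-6],0],[[-36,0,-7],0],[[-36,0,-12],0],[[-36,0,-25],0],[[-36,0,-50],0],[[-36,0,-80],0]]'
python3 - <<'E'
from h import *
s=robot.read_camera('scene')[:,:,::-1];t=robot.read_camera('top')[:,:,::-1]
a=cv2.resize(s[190:270,180:300],(600,400),interpolation=cv2.INTER_CUBIC)
b=cv2.resize(t[230:330,180:300],(480,400),interpolation=cv2.INTER_CUBIC)
cv2.imwrite('pics/c3.png',cv2.resize(np.hstack([a,b]),(800,296)))
E
```

```text
time: 3.82
tool_pos: [0.494, 0.1682, 0.1665]
tool_rot: [-3.136, -0.004, 2.976]
contact_force: [0.8, 0.2, 0.4]
opening: 0.0461
```

View pics/c3.png

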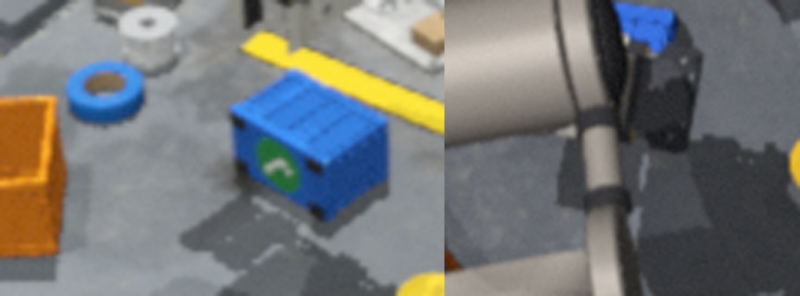

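The left crate now lies on its far side and shows the green stamp, scene crop (278,165). Next is the right crate.

Run:
```python
from h import *
shift([.393,-.137,.166],np.pi-.021)
```

```text
shift [  53.1 -319.1    5.5] turn -8.3 dist 324
```

```bash
python3 -m pendant '[[[20,-30,0],-1],[[35,-68,0],-3],[[45,-106,0],-5],[[53,-144,0],-7],[[53,-182,0],-8.3],[[53,-220,0],-8.3],[[53,-258,0],-8.3],[[53,-296,0],-8.3],[[53,-319,0],-8.3],[[53,-319,0],-8.3]]'
python3 - <<'E'
from h import *
shift([.400,-.137,.064],np.pi-.021)
E
```

```text
time: 4.75
tool_pos: [0.3925, -0.1406, 0.1715]
tool_rot: [-3.138, 0.008, 3.117]
contact_force: [1.1, 0.4, 0.5]
opening: 0.0458
shift [ -6.5   4.2 107.6] turn -0.2 dist 108
```

```bash
python3 -m pendant '[[[0,4,35],0],[[0,4,70],0],[[0,4,106],0],[[-5,4,107],0],[[-10,4,107],0],[[-15,4,107],0],[[-20,4,107],0],[[-24,4,106],0],[[-24,4,106],0]]'
python3 - <<'E'
from h import *
s=robot.read_camera('scene')[:,:,::-1];t=robot.read_camera('top')[:,:,::-1]
a=cv2.resize(s[230:320,270:405],(600,400),interpolation=cv2.INTER_CUBIC)
b=cv2.resize(t[230:330,300:420],(480,400),interpolation=cv2.INTER_CUBIC)
cv2.imwrite('pics/c4.png',cv2.resize(np.hstack([a,b]),(800,296)))
E
```

```text
time: 5.5
tool_pos: [0.4192, -0.138, 0.0673]
tool_rot: [-3.136, 0.012, 3.118]
contact_force: [-1.2, -0.5, -0.2]
opening: 0.0457
```

View pics/c4.png

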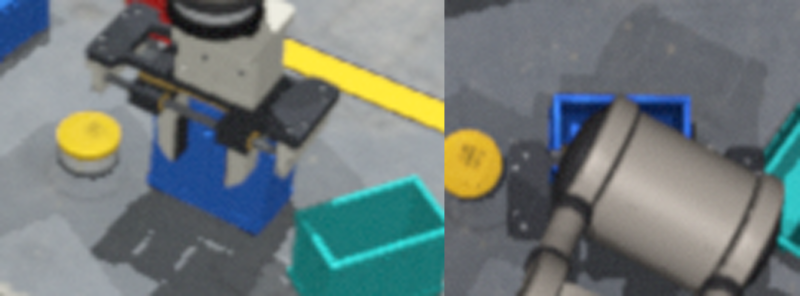

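```bash
python3 -m pendant '[[[-5,0,-4],0],[[-10,0,-8],0],[[-15,0,-11],0],[[-20,0,-14],0],[[-25,0,-17],0],[[-30,0,-19],0],[[-35,0,-20],0],[[-35,0,-20],0]]'
python3 - <<'E'
from h import *
s=robot.read_camera('scene')[:,:,::-1];t=robot.read_camera('top')[:,:,::-1]
a=cv2.resize(s[230:320,270:405],(600,400),interpolation=cv2.INTER_CUBIC)
b=cv2.resize(t[230:330,300:420],(480,400),interpolation=cv2.INTER_CUBIC)
cv2.imwrite('pics/c5.png',cv2.resize(np.hstack([a,b]),(800,296)))
E
```

```text
time: 6.27
tool_pos: [0.4541, -0.1388, 0.0872]
tool_rot: [-3.136, 0.011, 3.118]
contact_force: [-0.1, -0.8, -0.5]
opening: 0.0455
```

View pics/c5.png

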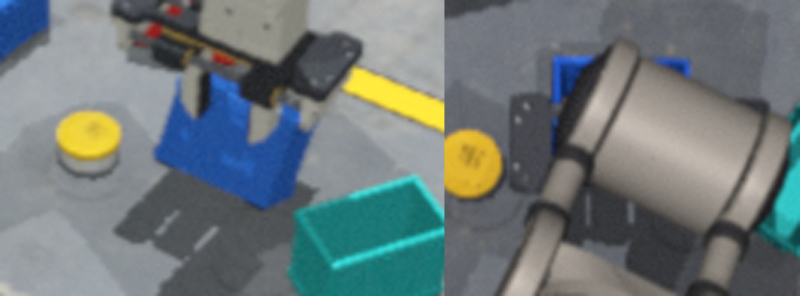

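```bash
python3 -m pendant '[[[-6,0,-2],0],[[-12,0,-3],0],[[-18,0,-4],0],[[-24,0,-5],0],[[-30,0,-6],0],[[-36,0,-7],0],[[-36,0,-12],0],[[-36,0,-25],0],[[-20,0,-55],0],[[10,0,-85],0]]'
python3 -m pendant '[[[20,40,0],0],[[40,80,0],0],[[60,120,0],0],[[60,160,0],0]]'
python3 - <<'E'
from h import *
s=robot.read_camera('scene');t=robot.read_camera('top');s2=s[:,:,::-1];t2=t[:,:,::-1]
cv2.imwrite('pics/s6.png',s2);cv2.imwrite('pics/t6.png',t2)
a=cv2.resize(s2[190:310,210:390],(600,400),interpolation=cv2.INTER_CUBIC)
b=cv2.resize(t2[180:300,200:410],(700,400),interpolation=cv2.INTER_CUBIC)
cv2.imwrite('pics/c6.png',cv2.resize(np.hstack([a,b]),(800,246)))
E
```

```text
time: 7.2
tool_pos: [0.4434, -0.1379, 0.1715]
tool_rot: [-3.137, 0.009, 3.119]
contact_force: [0.3, -0.4, 0.4]
opening: 0.0458
time: 7.53
tool_pos: [0.3844, 0.018, 0.1706]
tool_rot: [-3.137, 0.008, 3.117]
contact_force: [0.9, -1.1, -0.8]
opening: 0.0462
```

View pics/c6.png

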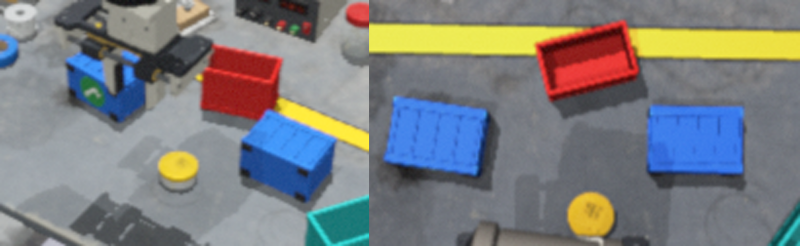

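Run:
```python
from h import *
T=cam('top');t=cv2.imread('pics/t6.png')[:,:,::-1].copy();h=cv2.cvtColor(t,cv2.COLOR_RGB2HSV)
for n,ut,x0 in(('L',(229,248),[.53,.17,-.16]),('R',(366,250),[.52,-.14,0])):
    for d in((.08,.11,.064),):
        p,f=fit([t],[T],[ut],x0,d,*BLUE)
        u=np.array([np.cos(p[2]),np.sin(p[2])]); print(n,p.round(4),round(f,3),'lead',(p[:2]+.04*u).round(4),'back',(p[:2]-.04*u).round(4))
m=cv2.inRange(h,(24,120,120),(34,255,255)); m[:180]=0;m[225:]=0
for c in(185,210,235,250,265,345,380,415):
    r=np.nonzero(m[:,c])[0]; print(c,r.min(),r.max(),ray(T,(c,r.min()-.5),0).round(3)[:2],ray(T,(c,r.max()+.5),0).round(3)[:2])
```

```text
L [ 0.531   0.1679 -0.1452] 0.03 lead [0.5705 0.1621] back [0.4914 0.1737]
R [ 0.5274 -0.1392 -0.0327] 0.027 lead [ 0.5674 -0.1406] back [ 0.4874 -0.1379]
185 191 204 [0.677 0.297] [0.642 0.296]
210 192 205 [0.675 0.234] [0.639 0.233]
235 192 205 [0.675 0.171] [0.639 0.171]
250 192 206 [0.675 0.133] [0.637 0.133]
265 193 206 [0.672 0.095] [0.637 0.095]
345 194 207 [ 0.67  -0.107] [ 0.635 -0.107]
380 195 208 [ 0.668 -0.195] [ 0.632 -0.195]
415 195 209 [ 0.668 -0.283] [ 0.63  -0.283]
```

Run:
```python
from h import *
shift([.455,.179,.165],np.pi-.148);shift([.455,.179,.022],np.pi-.148)
```

```text
shift [-66.7 158.1   6. ] turn 7.6 dist 172
shift [-65.4 158.5 149. ] turn 7.6 dist 227
```

```bash
python3 -m pendant '[[[-16,38,0],2],[[-32,76,0],4],[[-48,114,0],6],[[-66,152,0],7.6],[[-66,158,0],7.6],[[-66,158,35],7.6],[[-66,158,70],7.6],[[-66,158,105],7.6],[[-66,158,130],7.6],[[-66,158,146],7.6]]'
python3 - <<'E'
from h import *
shift([.455,.179,.022],np.pi-.148);shift([.566,.1625,.022],np.pi-.148)
E
```

```text
time: 8.47
tool_pos: [0.4543, 0.1774, 0.0225]
tool_rot: [-3.138, 0.006, 2.993]
contact_force: [0.4, 0.4, 0.2]
opening: 0.0458
shift [-0.5  1.7  0.5] turn -0.0 dist 2
shift [-112.7    1.8    1.1] turn -0.0 dist 113
```

Now I'll push 60 mm first, then measure again.

```bash
python3 -m pendant '[[[-8,1,0],0],[[-16,2,0],0],[[-24,2,0],0],[[-32,2,0],0],[[-40,2,0],0],[[-48,2,0],0],[[-56,2,0],0],[[-64,2,0],0],[[-72,2,0],0],[[-80,2,0],0]]'
cat > m.py <<'E'
from h import *
import sys
n=sys.argv[1]; T=cam('top');S=cam('scene')
s=robot.read_camera('scene');t=robot.read_camera('top')
cv2.imwrite(f'pics/s{n}.png',s[:,:,::-1]);cv2.imwrite(f'pics/t{n}.png',t[:,:,::-1])
a=cv2.resize(s[190:310,210:390,::-1],(600,400),interpolation=cv2.INTER_CUBIC)
b=cv2.resize(t[180:300,200:410,::-1],(700,400),interpolation=cv2.INTER_CUBIC)
cv2.imwrite(f'pics/c{n}.png',cv2.resize(np.hstack([a,b]),(800,246)))
ut=eval(sys.argv[2])
p,f=fit([t],[T],[ut],[*ray(T,ut,.05)[:2],-.14],(.08,.11,.064),*BLUE)
u=np.array([np.cos(p[2]),np.sin(p[2])]); print(p.round(4),round(f,3),'lead',(p[:2]+.04*u).round(4),'back',(p[:2]-.04*u).round(4))
E
python3 m.py 7 '(233,225)'
```

```text
time: 9.3
tool_pos: [0.534, 0.1675, 0.0239]
tool_rot: [-3.139, 0.005, 2.993]
contact_force: [-5.7, 1.1, 6.1]
opening: 0.0458
[ 0.5895  0.1109 -0.8798] 3.025 lead [0.615  0.0801] back [0.564  0.1417]
```

View pics/c7.png

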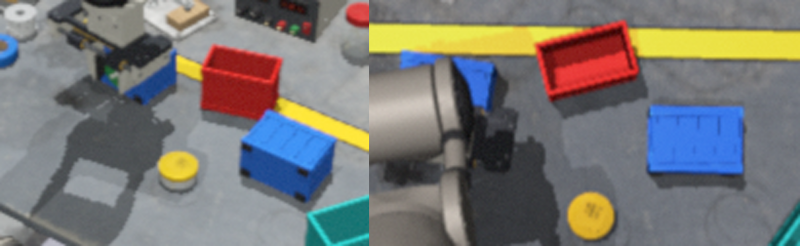

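```bash
python3 -m pendant '[[[-7,0,0],0],[[-14,0,0],0],[[-21,0,0],0],[[-28,0,0],0],[[-32,0,0],0],[[-32,0,0],0]]'
python3 -m pendant '[[[8,0,0],0],[[30,0,0],0],[[60,0,0],0],[[60,0,-40],0],[[60,0,-80],0],[[90,0,-120],0],[[120,0,-140],0],[[140,-40,-140],0],[[140,-70,-140],0]]'
python3 m.py 8 '(233,220)'
```

```text
time: 9.9
tool_pos: [0.5687, 0.1623, 0.024]
tool_rot: [-3.14, 0.01, 2.992]
contact_force: [1.0, 0.4, -0.1]
opening: 0.0458
time: 10.65
tool_pos: [0.4149, 0.1156, 0.1642]
tool_rot: [-3.14, 0.012, 2.997]
contact_force: [0.3, -1.1, -0.8]
opening: 0.0456
[ 0.6194  0.1542 -0.1719] 0.047 lead [0.6588 0.1473] back [0.58  0.161]
```

View pics/c8.png

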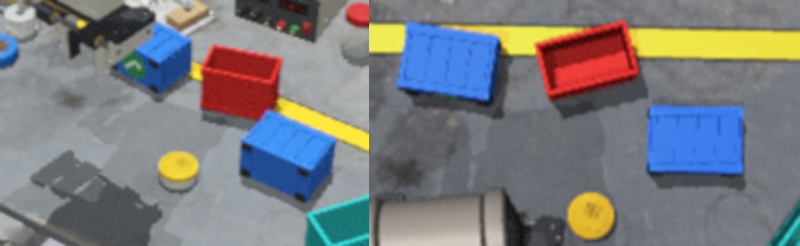

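```bash
python3 -m pendant '[[[0,0,-20],0],[[0,-40,-40],0],[[0,-80,-60],0],[[0,-120,-60],0],[[0,-140,-60],0],[[0,-140,-60],0],[[0,-140,-60],0]]'
python3 m.py 9 '(233,220)'
python3 - <<'E'
from h import *
T=cam('top');S=cam('scene');t=cv2.imread('pics/t9.png')[:,:,::-1].copy();s=cv2.imread('pics/s9.png')[:,:,::-1].copy()
p,f=fit([s],[S],[(263,212)],[.62,.154,-.15],(.08,.11,.064),*BLUE); print('scene fit',p.round(4),round(f,3))
p,f=fit([t],[T],[(366,250)],[.527,-.139,-.03],(.08,.11,.064),*BLUE); print('R',p.round(4),round(f,3))
a=cv2.imread('pics/t0.png') if 0 else cv2.imread('pics/top0.png'); 
cv2.imwrite('pics/c10.png',np.hstack([cv2.resize(s[170:320,130:470,::-1],(400,176)),cv2.resize(t[170:350,90:510,::-1],(400,176))]))
cv2.imwrite('pics/c11.png',cv2.resize(s[180:240,220:310,::-1],(750,500),interpolation=cv2.INTER_CUBIC))
for n,u in(('tin',(308,285)),('tape',(150,254)),('spool',(144,223)),('carton',(474,210)),('cap',(472,276)),('red',(306,210)),('teal',(421,290)),('orange',(162,318))):
    x,y=u; print(n,np.abs(a[y-25:y+25,x-25:x+25].astype(int)-t[y-25:y+25,x-25:x+25,::-1]).mean().round(1))
E
```

```text
time: 11.33
tool_pos: [0.3945, -0.0265, 0.2239]
tool_rot: [-3.139, 0.011, 2.987]
contact_force: [-0.2, 0.5, 0.4]
opening: 0.0462
[ 0.6195  0.154  -0.1613] 0.047 lead [0.659  0.1476] back [0.58   0.1605]
scene fit [ 0.617   0.1461 -0.9541] 2.025
R [ 0.5274 -0.1391 -0.0338] 0.027
tin 27.5
tape 1.5
spool 1.5
carton 1.5
cap 1.5
red 2.1
teal 1.7
orange 3.4
```

View pics/t9.png

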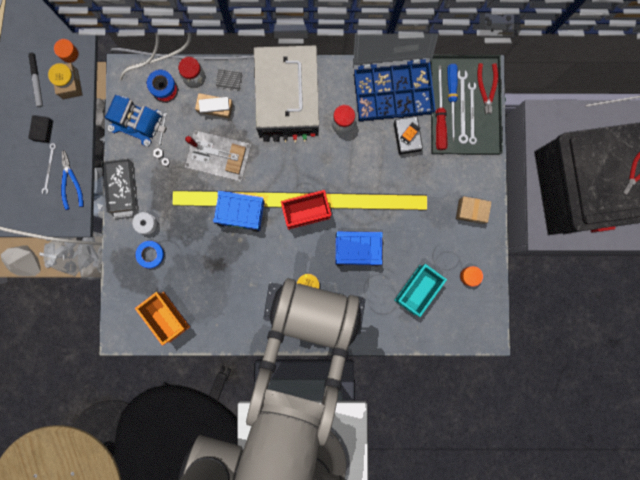

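View pics/c11.png

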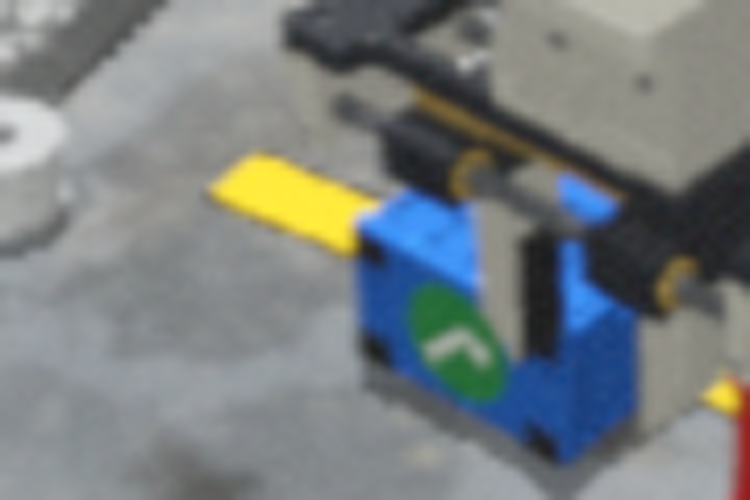

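Run:
```python
from cell import robot
print(robot.hand_in()); print(robot.observe()['time'])
```

```text
the job is handed in; nothing more can be done
None
the job is handed in; nothing more can be done
```

Both blue crates are tipped onto their far sides, and the stamped one, which was the left crate, is pushed onto the yellow strip. I handed the job in after about 11.5 s of robot time.

**Stamped crate:** The last top-camera fit puts the front edge of its open end at x ≈ 0.659. The strip there spans about 0.638 to 0.675. The final fingertip position gives about 0.657, which agrees. The green stamp still faces the robot.

**Plain crate:** It has not moved since it fell (0.527, −0.139 both before and after the push).

**Other things:** The tape roll, spool, carton and cap, and the red, turquoise and orange crates, look unchanged in the before-and-after pictures. For the tin that comparison was spoiled by the arm covering it. It looked in place by eye in the earlier crops.

**Checks that failed or disagreed:**
- The final fit from the scene camera failed because the arm blocked the crate, so the position rests on the top camera and the fingertips.
- One top-camera fit partway through the push failed for the same reason.
- At the start, the wrist camera placed the left crate's near face about 11 mm farther away than the fixed cameras did. I went with the fixed cameras, and the crate tipped as they predicted.

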